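# Wedge up the board carrier on the rework bench

### The arm

A 7-joint arm with a two-finger parallel gripper is mounted at the origin on the work surface. World frame = base frame: x ahead of the robot, y to its left, z up, the work surface at z = 0. Lengths are in m, angles in rad, forces in N, time in s.
With the tool pointing down it reaches from about 0.425 to 0.925 m from the base axis. Payload 6.8 kg.
Tool frame: the origin (TCP) lies on the front face of the gripper's body, between the roots of the fingers; the fingertips stand 73 mm ahead of it and the grasp point (between the pads) lies 54 mm ahead of it (env.nose_length is the distance from the TCP to the fingertips, in m); z points along the fingers, y is the line along which they close (so a half turn about z gives the same grasp; the last joint's range is limited). The gripper opens to 85 mm and grips with 20 to 120 N. Pads are 22 mm wide; open, the fingers measure 114 mm over their backs; the gripper's body (76 mm by 85 mm) begins 54 mm behind the grasp point. The pads swing forward as they close: fully open they stand 13 mm farther back than shut.
Start: joints at [-1.242, 0.477, 0.022, 1.555, -0.011, 1.109, -0.083], TCP at [0.286, 0.612, 0.304] pointing down, gripper open.
Joint ranges: [-2.96, 2.96], [-0.34, 2.1], [-1.41, 1.46], [0.24, 2.44], [-1.37, 4.51], [0.17, 1.92], [-2.96, 2.96]. Speed limits (rad/s): [2.39, 2.39, 3.14, 3.14, 3.14, 3.14, 3.14].

### API

Orientations are given as a unit quaternion [w, x, y, z].
In Python, from cell import env, kin, camera, calibration, job gives the robot as it stands. The module is installed in compiled form; this text tells all that it offers. Calls block until the motion is done:
- env.reach(position, orientation): joint-space move of the TCP to a pose.
- env.movel(position, velocity=0.15, rot=None, stop_force=None): straight line of the TCP; rot=None keeps the orientation; velocity is the mean speed in m/s. With stop_force (N) it stops when the force on the tool has changed by that much, and returns True; else False.
- env.goto_joints(angles): joint-space move.
- env.grip(opening, f_grip=None): finger opening in m; f_grip is the grip in N (None keeps the last); returns when the fingers have stopped.
- env.dwell(seconds).
- kin.inverse_kinematics(position, orientation): joint angles nearest the present ones, or None.
- env.get_state(): the state.
- camera(name): name is "side" or "top" or "wrist"; returns (picture, depth): 384x512x3 uint8, blue, green, red; 384x512 float32, m along the optical axis (not along the pixel's ray), 0 where there is no reading.
- calibration(name): a dict with "fx", "fy", "cx", "cy" (pixels), "k1" (the pictures are not rectified: a ray, as slopes to the right and down, at radius r is drawn at 1 + k1 r^2 times it, then the intrinsics apply), "rvec" (rotation vector, rad) and "tvec" (3), from world to camera coordinates, as OpenCV has them. Camera axes: x right, y down, z forward; pixel columns grow to the right and rows downward; lengths in m; the calibration is good to about 2 mm. A picture is of the moment at which its call begins: read the wrist's pose just before it. calibration takes no time and is no camera call; for the wrist camera it gives the pose at the moment of the call.
A pose or a line that the arm cannot do raises env.PlanningError and nothing moves.
- job.job_done(): hands the job in; it is judged then, once.
The state is a dict: "time": time; "qpos": joint angles; "joint_velocities": joint speeds; "joint_torque": joint torques, N m; "tcp_pos": TCP position; "orientation": TCP orientation; "force": force on the tool from outside, world axes, zero at the start; "torque": the same for the moment, N m; "opening": finger opening in m; "gripper_force": force on a finger pad.
Only numpy, scipy, OpenCV 4.12 (cv2) and the standard library are available. Lean on these libraries where they do the work, as an engineer would, in place of code of your own. Each camera call takes 0.05 s, during which the arm holds its last target. There are 200 camera calls.

### The job

Clear the steel ring key off the apron in front of the board fixture by hanging it by its eye on the slanted peg of the stand. Then stand the white wedge flat on the apron and push it, nose first, under the middle of the round lifting bar until the hinged board carrier has just lifted off its rest, about 5 mm at the bar (not 10 mm or more), and finish while still gripping the wedge there, with nothing but the wedge lifting the carrier. Leave the other things on the bench where they are.

Things in the scene. Friction and masses are not known exactly. Their poses are not given: they have to be found in the camera images.
- fixture: Fixed board fixture. Origin at bench level straight below the middle of the lifting bar; x points away from the robot to the hinge, y left, z up. In mm: flat steel apron, top at z 8, x -160 to 45, y -95 to 95; grey heater bed, top at z 26, x 45 to 235, y -125 to 125. Rubber rest pads at x 0, y +-55 (12 wide) are look only.
- carrier: Hinged carrier: aluminium frame with a green circuit board, about 0.6 kg (varies), top 50 mm above the bench. Origin: middle of the axis of its round steel lifting bar, 10 mm across, 130 long along the fixture's y. At rest the axis is 27 mm above the bench (14 free over the apron); its z tells the lift.
- hinge_side (a point): Point of the carrier 100 mm from the bar towards the hinge, on the middle line, 27 mm above the bench at rest. The hinge line lies along the fixture's y, 200 mm from the bar, so this point rises half as much as the bar. The carrier falls back by its weight, about 3 N at the bar. Frame arms, 12 wide, hold the bar at y +-62.
- wedge: Loose white nylon wedge, 0.12 kg (varies), flat on the bench. Origin: underside below the middle of its grip block; x to the nose, z up. In mm: block 30 x 30, 60 tall, x -15 to 15; ramp 36 wide, from x 15 (30 high) falling at slope 0.3 to the nose at x 99 (5 high). The bar is touched with the nose 29 past the bar's axis; 46 past lifts it 5, 62 past 10.
- wedge_nose (a point): Tip of the wedge's nose at its underside, on its middle line.
- key: Loose steel ring key, about 0.06 kg, lying flat across the apron. Origin: underside, middle of its straight shaft (90 long along x, 12 wide, 8 thick); x points to the eye, z up when lying. Centre of mass about 20 mm from the origin towards the eye.
- key_eye (a point): Centre of the key's round eye, 61 mm from the key's origin along x, 4 mm up; hole 28 mm across, ring 8 mm thick, 44 outside.
- stand: Fixed hook stand: foot 90 x 90 x 12, round column 14 across up to 172 mm high, at the origin (bench level, column axis). From the column's top a straight round peg 6 mm across rises forward at 50 degrees above level, towards the stand's own -x. Column and peg reach no higher than 217 mm.
- peg_tip (a point): Free upper end of the peg, 40 mm towards the stand's -x and 214 mm above the bench.
- peg_root (a point): Lower end of the peg, on the column's axis 166 mm above the bench. A key hung on the peg slides down to here and hangs eye up.
- meter: Bystander, to be left alone: black handheld multimeter lying flat, 170 x 85 x 35 (sizes in mm); origin on its underside.
- flux: Bystander, to be left alone: small amber bottle, 30 across, 85 tall (sizes in mm); origin on its underside.
- reel: Bystander, to be left alone: standing aluminium solder reel, 60 across, 42 tall (sizes in mm); origin on its underside.
- driver: Bystander, to be left alone: screwdriver lying flat; origin on its underside.
- lens: Bystander, to be left alone: brass-rimmed magnifying glass lying flat with a wooden handle, about 150 long (sizes in mm); origin on its underside.
- spacer: Bystander, to be left alone: plain flat white nylon block 60 x 36 x 20, no slope (not the wedge) (sizes in mm); origin on its underside.
- tray: Bystander, to be left alone: grey parts tray 120 x 90 x 30 (sizes in mm); origin on its underside.

How it is judged:
On the way, in this order (a step that is already met when the one before it is completed fails the run):
1. the ring key hangs by its eye on the peg, let go and at rest (distance between key_eye and peg_root below 0.045 m and angle between key's own x axis and vertical below 0.6 rad and contact force between the fingers and key below 0.1 N and linear speed of key below 0.05 m/s), for 0.3 s.
2. the wedge, gripped, lifts the carrier off its rest (z of carrier in the frame of fixture between 0.029 and 0.037 m and y of wedge in the frame of fixture between -0.03 and 0.03 m and angle between wedge's own z axis and vertical below 0.12 rad and contact force between wedge and carrier above 0.5 N and contact force between the fingers and wedge above 1 N and contact force between each of the arm, the fingers and carrier below 0.3 N and x of wedge_nose in the frame of fixture above 0.015 m and contact force between wedge and fixture above 0.3 N), for 0.3 s.
At the end, for the whole second after the job is handed in: Key hangs eye up on the peg (within 0.6 rad, eye within 45 mm of the root), let go, still. Wedge flat on the apron (0.12 rad), within 30 mm of the middle line, gripped over 1 N, alone bears the carrier (over 0.5 N, nose over 15 mm past the bar) with its bar 2 to 10 mm above rest (all of step 1 and all of step 2 and linear speed of carrier below 0.02 m/s); the arm keeps its last pose, push and grip.
It fails at once if the carrier is thrown up by more than 15 mm at the bar (z of carrier in the frame of fixture above 0.042 m).
It fails at once if another thing on the bench is moved by more than 40 mm (distance of any of meter, flux, reel, driver, lens, spacer, tray from where it was at the start of the episode above 0.04 m).
It also fails if it takes over 72 s, if anything falls off the work surface, if the arm or the gripper's body presses on something with over 40 N, if the wrist force passes 120 N, or if a joint passes its speed limit or range.

## Working session

There is one attempt and no reset: what is moved stays moved. The work goes in short steps, each a Python script; the robot and the scene stay as the last script left them, time stands still between calls to the robot, and variables do not carry over. Pictures are saved under pics/ and viewed, at most 10 in all, crops included, and the job is handed in when it is done.

```bash
mkdir -p pics; cat > h.py <<'E'
import numpy as np, cv2
from cell import env, kin, camera, calibration, job
from scipy.spatial.transform import Rotation as R
def pts(cal,dep):
    h,w=dep.shape; u,v=np.meshgrid(np.arange(w),np.arange(h))
    d=rays(cal,np.stack([u.ravel(),v.ravel()],1).astype(float))
    P=d*dep.reshape(-1,1)
    Rm,_=cv2.Rodrigues(np.array(cal["rvec"],float)); t=np.array(cal["tvec"],float).ravel()
    return ((P-t)@Rm).reshape(h,w,3)
def rays(cal,uv):
    K=np.array([[cal["fx"],0,cal["cx"]],[0,cal["fy"],cal["cy"]],[0,0,1.]])
    n=cv2.undistortPoints(np.asarray(uv,float).reshape(-1,1,2),K,np.array([cal["k1"],0,0,0.]))[:,0]
    return np.c_[n,np.ones(len(n))]
def onplane(cal,uv,z):
    Rm,_=cv2.Rodrigues(np.array(cal["rvec"],float)); t=np.array(cal["tvec"],float).ravel()
    c=-Rm.T@t; d=rays(cal,uv)@Rm
    return c+d*((z-c[2])/d[:,2])[:,None]
def tri(c1,p1,c2,p2):
    A=[];b=[]
    for c,p in((c1,p1),(c2,p2)):
        Rm,_=cv2.Rodrigues(np.array(c["rvec"],float)); o=-Rm.T@np.array(c["tvec"],float).ravel()
        d=(rays(c,[p])@Rm)[0]; d/=np.linalg.norm(d); M=np.eye(3)-np.outer(d,d); A.append(M);b.append(M@o)
    return np.linalg.solve(sum(A),sum(b))
E
python3 - <<'E'
from h import *
for n in("side","top"):
    c=calibration(n); im,d=camera(n); np.savez(n,im=im,d=d,P=pts(c,d)); 
    cv2.imwrite(f"pics/{n}0.png",cv2.resize(im,None,fx=1.5,fy=1.5))
    Rm,_=cv2.Rodrigues(np.array(c["rvec"],float)); print(n,c,-Rm.T@np.array(c["tvec"]).ravel())
print(env.get_state()["tcp_pos"],env.get_state()["orientation"],env.get_state()["time"])
E
```

```text
side {'fx': 462.4958440670205, 'fy': 462.4958440670205, 'cx': 251.94632982130432, 'cy': 187.9696442152921, 'k1': -0.01723588787654403, 'rvec': array([ 2.04051101, -0.6679483 ,  0.40958641]), 'tvec': array([-0.45281699,  0.28371069,  1.15363764])} [-0.16092264 -0.92659106  0.85553942]
top {'fx': 372.91234688283294, 'fy': 372.91234688283294, 'cx': 257.8457617659943, 'cy': 200.095730811692, 'k1': 0.027275973050043936, 'rvec': array([ 2.11519955, -2.11324644,  0.19064388]), 'tvec': array([-0.02147356,  0.58083633,  1.14053062])} [ 0.35149445 -0.03662473  1.23034643]
[0.28539068 0.61124079 0.30298328] [-1.16101456e-04  2.16678868e-01  9.76242577e-01 -8.28230512e-04] 0.1
```

View pics/side0.png

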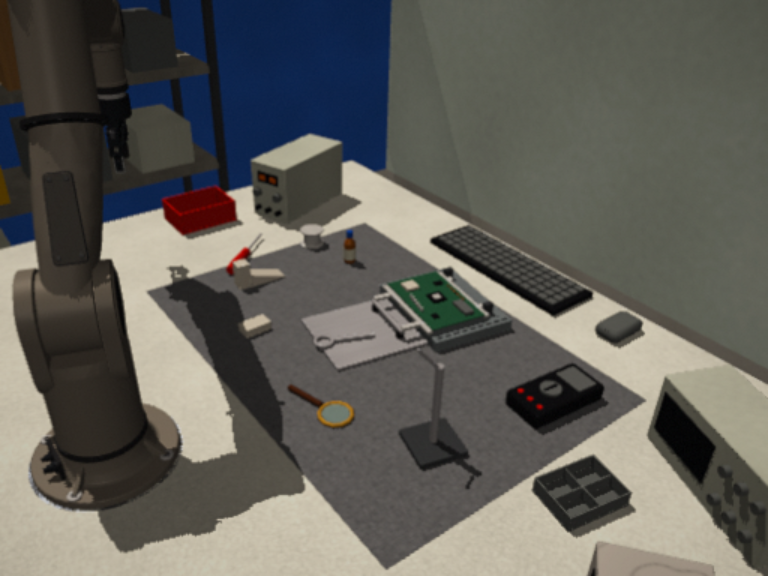

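View pics/top0.png

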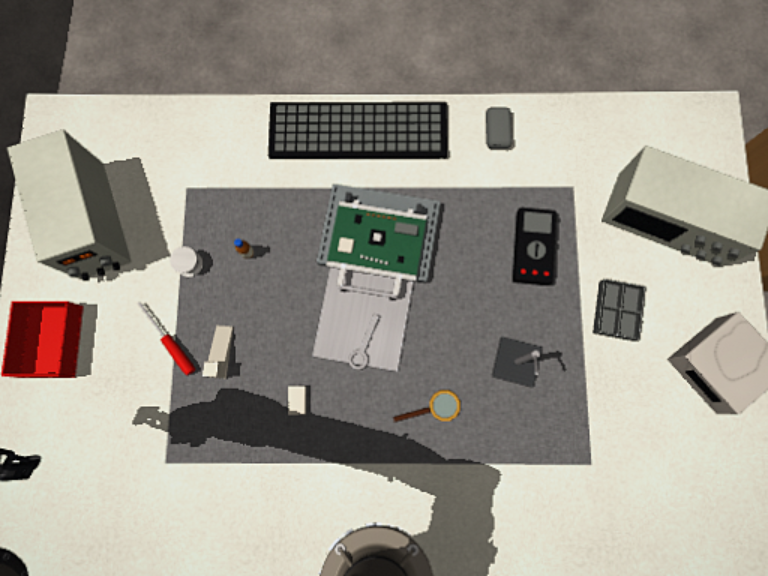

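Side view: the wedge (245,272) stands flat, the key (345,340) lies on the apron with its eye towards the robot, and the stand is at (435,440) with its peg up-left to (420,348). Top view: wedge block (210,368) with nose (228,328), key eye (358,357), shaft end (378,316), stand foot (518,360). Next I measure positions with masks and depth from both views.

```bash
python3 - <<'E'
from h import *
np.set_printoptions(precision=4,suppress=True)
for n in("top","side"):
    z=np.load(n+".npz"); im,P,d=z["im"],z["P"],z["d"]; hsv=cv2.cvtColor(im,cv2.COLOR_BGR2HSV)
    # seeds in image /1.5
    S=dict(top=dict(stand=(545,358),wedge=(215,350),spacer=(298,400)),side=dict(stand=(440,400),wedge=(255,272),spacer=(257,325)))[n]
    ok=d>0
    X,Y,Z=P[...,0],P[...,1],P[...,2]
    print(n)
    def st(name,m):
        q=P[m]; 
        if len(q)==0: print(name,0);return
        print(name,len(q),"mean",q.mean(0),"med z",np.median(q[:,2]),"min",q.min(0),"max",q.max(0))
        return q
    # mat height near seed
    u,v=np.array(S["stand"])/1.5
    for nm,(a,b) in S.items():
        a,b=int(a/1.5),int(b/1.5); print(nm,"seed",P[b,a])
    top=np.load("top.npz")["P"]
    sx=top[240,345]
    near=ok&(np.hypot(X-sx[0],Y-sx[1])<0.13)
    st("foot",near&(Z>0.006)&(Z<0.03))
    for a,b in((.04,.08),(.08,.12),(.12,.16),(.16,.18),(.18,.2),(.2,.23)): st(f"stand {a}-{b}",near&(Z>a)&(Z<b))
    w=top[230,143]; near=ok&(np.hypot(X-w[0],Y-w[1])<0.09)
    st("wedge block",near&(Z>0.045)&(Z<.08))
    for a in(.008,.014,.02,.026):st(f"ramp {a}",near&(Z>a)&(Z<a+.006))
    k=top[225,245]; near=ok&(np.hypot(X-k[0],Y-k[1])<0.12)
    st("apron",near&(Z>0.005)&(Z<0.0115)); st("key",near&(Z>0.0125)&(Z<0.019))
    b=top[int(290/1.5),int(372/1.5)]; near=ok&(np.hypot(X-b[0],Y-b[1])<0.1); print(b)
    st("bar?",near&(Z>0.028)&(Z<0.035))
    s=hsv[...,1]; g=ok&(hsv[...,0]>45)&(hsv[...,0]<85)&(s>120)&(Z>.03)&(Z<.07); st("pcb",g)
    q=P[g][:,:2].astype(np.float32); print(cv2.minAreaRect(q))
    st("mat",ok&(abs(X-.45)<.03)&(abs(Y+.0)<.1))
E
```

```text
top
stand seed [ 0.4651 -0.3649  0.0005]
wedge seed [0.4789 0.3532 0.0201]
spacer seed [0.3732 0.1709 0.0178]
foot 694 mean [ 0.4533 -0.297   0.0112] med z 0.011154170204960547 min [ 0.3459 -0.4127  0.006 ] max [ 0.5772 -0.1932  0.0278]
stand 0.04-0.08 16 mean [ 0.4526 -0.2975  0.0542] med z 0.05120932964300094 min [ 0.4478 -0.3042  0.0409] max [ 0.4591 -0.2933  0.0766]
stand 0.08-0.12 16 mean [ 0.453  -0.298   0.0999] med z 0.10050872915947025 min [ 0.4477 -0.3015  0.0807] max [ 0.4602 -0.2957  0.1174]
stand 0.12-0.16 17 mean [ 0.4528 -0.2981  0.1401] med z 0.1393451090241225 min [ 0.448  -0.3031  0.1205] max [ 0.4589 -0.2962  0.1599]
stand 0.16-0.18 27 mean [ 0.4532 -0.302   0.1722] med z 0.17181319553817195 min [ 0.4429 -0.3085  0.1626] max [ 0.4608 -0.2965  0.1799]
stand 0.18-0.2 8 mean [ 0.4372 -0.2977  0.1898] med z 0.1900910326941483 min [ 0.4303 -0.3009  0.1808] max [ 0.4428 -0.2956  0.1997]
stand 0.2-0.23 12 mean [ 0.4231 -0.2936  0.2078] med z 0.2088095319069784 min [ 0.4157 -0.2971  0.2008] max [ 0.4329 -0.291   0.2155]
wedge block 106 mean [0.4337 0.3459 0.0579] med z 0.0
[... 2997 characters left out ...]
 med z 0.008680432792795248 min [ 0.4081 -0.0897  0.005 ] max [0.6185 0.1398 0.0115]
key 190 mean [0.5092 0.0254 0.0154] med z 0.015433456759523416 min [ 0.4369 -0.0586  0.0125] max [0.6141 0.1314 0.0188]
[0.6148 0.0128 0.0067]
bar? 127 mean [0.6184 0.0152 0.032 ] med z 0.03224550863123317 min [ 0.5907 -0.084   0.0283] max [0.6664 0.0978 0.0349]
pcb 837 mean [ 0.7129 -0.016   0.0412] med z 0.041097313848829746 min [ 0.6433 -0.6173  0.0351] max [0.7929 0.102  0.0645]
((0.7058092355728149, -0.25770631432533264), (0.716800332069397, 0.14167316257953644), 87.25859832763672)
mat 887 mean [ 0.4495 -0.0052  0.005 ] med z 0.0033471275622470806 min [ 0.4201 -0.0993 -0.0039] max [0.48   0.0998 0.0202]
```

Depth agrees from both views: apron z≈8 mm, key top ≈15, stand column near (0.452,-0.302), peg tip about (0.415,-0.293,0.214), wedge block near (0.433,0.345), top ≈58. Next I refine these with the wrist camera.

```bash
python3 - <<'E'
from h import *
np.set_printoptions(precision=4,suppress=True)
q=np.array([0,0,1,0.])
ims=[]
for i,p in enumerate([(.46,.33,.33),(.54,.03,.33),(.48,.03,.33),(.42,-.28,.42)]):
    env.reach(np.array(p),q); env.dwell(.3); c=calibration("wrist"); im,d=camera("wrist")
    Rm,_=cv2.Rodrigues(np.array(c["rvec"],float)); print(env.get_state()["time"],env.get_state()["tcp_pos"],-Rm.T@np.array(c["tvec"]).ravel(),Rm[2])
    np.savez(f"w{i}",im=im,d=d,P=pts(c,d),**{k:np.array(v) for k,v in c.items()}); ims.append(cv2.resize(im,(400,300)))
cv2.imwrite("pics/w.png",np.vstack([np.hstack(ims[:2]),np.hstack(ims[2:])]))
E
```

```text
1.7083 [0.4597 0.3306 0.3299] [0.3789 0.3316 0.4   ] [ 0.3131  0.0013 -0.9497]
3.2417 [0.54   0.0307 0.3299] [0.4593 0.0318 0.4001] [ 0.3132  0.0016 -0.9497]
3.9417 [0.4806 0.03   0.3299] [0.4    0.031  0.4001] [ 0.3134  0.0008 -0.9496]
5.5333 [ 0.4203 -0.2795  0.4198] [ 0.3397 -0.2785  0.4899] [ 0.3129  0.0016 -0.9498]
```

View pics/w.png

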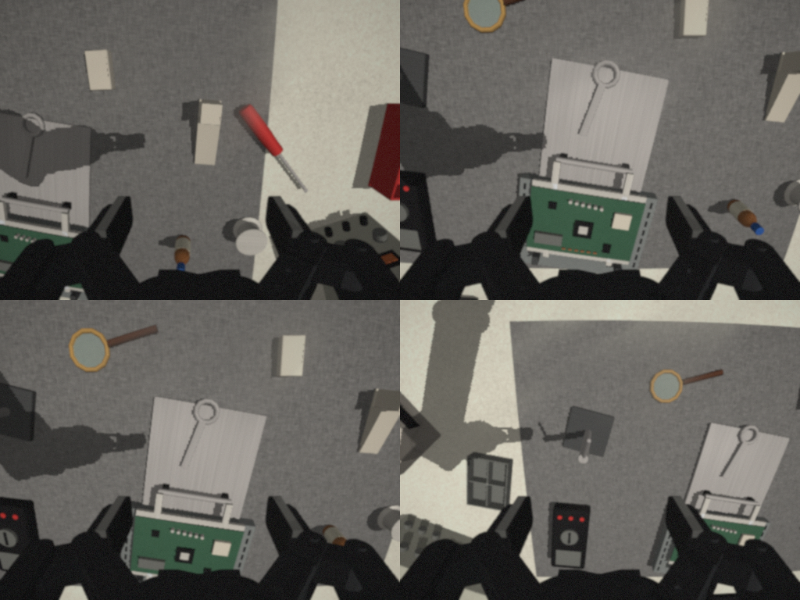

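Wrist views (upside down: image down is +x). Panel 1: wedge block (209,108), nose about (205,160). Panels 2 and 3: key eye (605,74) and (206,410), with the round bar in front of the board. Panel 4: stand foot (588,432), peg (585,450).

```bash
python3 - <<'E'
from h import *
np.set_printoptions(precision=4,suppress=True)
W=[dict(np.load(f"w{i}.npz")) for i in range(4)]
# key: intensity + height
eyes=[];
for i in(1,2):
    w=W[i]; P=w["P"]; Z=P[...,2]; g=cv2.cvtColor(w["im"],cv2.COLOR_BGR2GRAY)
    near=(abs(P[...,0]-.50)<.1)&(abs(P[...,1]-.03)<.06)
    m=(near&(Z>.0125)&(Z<.02)).astype(np.uint8)
    n,l,s,c=cv2.connectedComponentsWithStats(m,connectivity=8); k=1+s[1:,4].argmax(); m=(l==k)
    q=P[m]; print("key",i,len(q),"z med",np.median(q[:,2]),q.min(0),q.max(0),"apron z",np.median(Z[near&(Z<.0115)&(Z>.004)]))
    uv=np.argwhere(m)[:,::-1].astype(float); p=onplane(w,uv,.0155)[:,:2]
    ec=p[p[:,0]<p[:,0].min()+.04]; (e,r)=cv2.minEnclosingCircle(ec.astype(np.float32)) 
    cnt,h=cv2.findContours(m.astype(np.uint8),cv2.RETR_CCOMP,cv2.CHAIN_APPROX_NONE)
    for j,cc in enumerate(cnt):
        if h[0][j][3]>=0 and len(cc)>15:
            hp=onplane(w,cc[:,0],.0155)[:,:2]; (hc,hr)=cv2.minEnclosingCircle(hp.astype(np.float32)); M=cc[:,0].mean(0); eyes.append(M); print("hole",hc,hr,hp.mean(0),M); e=hp.mean(0)
    dist=np.hypot(*(p-e).T); sh=p[dist>.028]; vx,vy,x0,y0=cv2.fitLine(sh.astype(np.float32),cv2.DIST_L2,0,.01,.01).ravel()
    far=dist.max(); print("eye",e,"shaft line",vx,vy,x0,y0,"yaw eye",np.degrees(np.arctan2(*(e-sh.mean(0))[::-1])),"far",far,"shaft mean",sh.mean(0),"width",np.ptp((sh-[x0,y0])@[-vy,vx]))
if len(eyes)>=2: print("tri eye",tri(W[1],eyes[0],W[2],eyes[-1]))
# wedge
w=W[0];P=w["P"];Z=P[...,2]; near=(np.hypot(P[...,0]-.455,P[...,1]-.34)<.085)&(P[...,1]<.40)
t=P[near&(Z>.054)&(Z<.066)]; print("block top",len(t),np.median(t,0),cv2.minAreaRect(t[:,:2].astype(np.float32)),"bench",np.median(Z[near&(Z<.004)]))
hsv=cv2.cvtColor(w["im"],cv2.COLOR_BGR2HSV)
r=near&(Z>.0045)&(Z<.03)&(w["im"].min(2)>90); n,l,s,c=cv2.connectedComponentsWithStats(r.astype(np.uint8)); r=l==1+s[1:,4].argmax()
q=P[r]; print("ramp",len(q),q.min(0),q.max(0),cv2.minAreaRect(q[:,:2].astype(np.float32)))
A=np.c_[q[:,:2],np.ones(len(q))]; co=np.linalg.lstsq(A,q[:,2],rcond=None)[0]; print("slope",np.hypot(*co[:2]),"heading",np.degrees(np.arctan2(-co[1],-co[0])))
# bar/apron
for i in(1,2):
    w=W[i];P=w["P"];Z=P[...,2]
    m=(Z>.022)&(Z<.036)&(abs(P[...,0]-.615)<.045)&(abs(P[...,1]-.02)<.045); q=P[m]
    top=q[q[:,2]>np.percentile(q[:,2],50)]; f=cv2.fitLine(q[:,:2].astype(np.float32),cv2.DIST_HUBER,0,.01,.01).ravel(); print("bar",len(q),"z top",np.percentile(q[:,2],90),f,np.degrees(np.arctan2(f[1],f[0])))
    m=((Z>.004)&(Z<.018)&(abs(P[...,0]-.5)<.12)&(abs(P[...,1]-.03)<.14)).astype(np.uint8); m=cv2.morphologyEx(m,cv2.MORPH_OPEN,np.ones((3,3)));n,l,s,c=cv2.connectedComponentsWithStats(m); m=l==1+s[1:,4].argmax()
    print("apron",cv2.minAreaRect(P[m][:,:2].astype(np.float32)), cv2.boxPoints(cv2.minAreaRect(P[m][:,:2].astype(np.float32))))
# stand
w=W[3];P=w["P"];Z=P[...,2];near=np.hypot(P[...,0]-.4525,P[...,1]+.30)<.1
f=P[near&(Z>.009)&(Z<.016)]; print("foot",len(f),cv2.minAreaRect(f[:,:2].astype(np.float32)))
f=P[near&(Z>.166)&(Z<.18)]; print("coltop",len(f),f.mean(0))
f=P[near&(Z>.178)]; o=np.argsort(f[:,2]); print("peg",len(f),f[o[:6]].mean(0),f[o[-6:]].mean(0),"max",f.max(0))
v=cv2.fitLine(f.astype(np.float32),cv2.DIST_HUBER,0,.01,.01).ravel();print(v)
E
```

```text
key 1 1225 z med 0.01585888874566821 [0.4376 0.     0.0125] [0.5581 0.0647 0.0184] apron z 0.008198312228905737
hole (0.45861154794692993, 0.04357074573636055) 0.014933783560991287 [0.4582 0.0435] [263.9242  94.5758]
eye [0.4582 0.0435] shaft line 0.92967534 -0.36837998 0.5195676 0.019000025 yaw eye 158.24546164997614 far 0.10639764647214484 shaft mean [0.5196 0.019 ] width 0.012010139748060672
key 2 1086 z med 0.015914773717273577 [ 0.437  -0.001   0.0125] [0.5589 0.0652 0.0182] apron z 0.008260858961153129
hole (0.45829689502716064, 0.0435650572180748) 0.014898039400577545 [0.4582 0.0434] [264.0312 142.9688]
eye [0.4582 0.0434] shaft line 0.9281378 -0.37223682 0.5197138 0.018985953 yaw eye 158.36399917626838 far 0.10643040046936206 shaft mean [0.5197 0.019 ] width 0.01222707332993417
tri eye [0.4581 0.0434 0.0156]
block top 715 [0.4335 0.3494 0.0602] ((0.43389052152633667, 0.34938934445381165), (0.030010055750608444, 0.030176851898431778), 85.74108123779297) bench 0.0008301460518981292
ramp 1397 [0.4513 0.3244 0.0045] [0.5343 0.3654 0.0296] ((0.4927879869937897, 0.3449788987636566)
[... 238 characters left out ...]
 (0.19130167365074158, 0.19883187115192413), 80.2856216430664) [[ 0.4226 -0.041 ]
 [ 0.6186 -0.0745]
 [ 0.6508  0.114 ]
 [ 0.4549  0.1476]]
bar 620 z top 0.033567604359437044 [0.1592 0.9872 0.604  0.0182] 80.837456
apron ((0.5374215245246887, 0.036537349224090576), (0.19140644371509552, 0.2002500593662262), 80.06809997558594) [[ 0.4223 -0.0405]
 [ 0.6195 -0.075 ]
 [ 0.6526  0.1135]
 [ 0.4553  0.1481]]
foot 2670 ((0.4551019072532654, -0.3008790612220764), (0.09002533555030823, 0.09021681547164917), 75.21684265136719)
coltop 123 [ 0.4547 -0.301   0.1725]
peg 31853 [ 0.4477 -0.2986  0.1794] [ 0.3997 -0.2821  0.4416] max [ 0.4493 -0.2058  0.4418]
[ 0.0289  0.9969 -0.0733  0.4099 -0.2711  0.4197]
```

```bash
cat >> h.py <<'E'
T=np.array([.4164,-.2907,.214]); ST=np.radians(-14.8)
u=np.array([-np.cos(ST)*np.cos(np.radians(50)),-np.sin(ST)*np.cos(np.radians(50)),np.sin(np.radians(50))])
EYE=np.array([.4582,.0435]); KY=np.radians(158.3)
def keyR(yaw,pitch): return R.from_euler("ZY",[yaw,-pitch])
def toolq(kR,s):
    m=kR.as_matrix(); q=R.from_matrix(np.c_[s*m[:,0],-s*m[:,1],-m[:,2]]).as_quat(); return np.r_[q[3],q[:3]]
def tcp_for_eye(E,kR,g=.061,dz=.070):  # eye is g along key x and dz below the TCP
    return E-kR.apply([g,0,-dz])
E
python3 - <<'E'
from h import *
np.set_printoptions(precision=3,suppress=True)
print(env.nose_length)
for s in(1,-1):
    kR=keyR(KY,0); print(s,"grasp",kin.inverse_kinematics(tcp_for_eye(np.r_[EYE,.0125],kR),toolq(kR,s)))
    for th in(0,15,25,35,40):
        kR=keyR(ST,np.radians(th))
        for d in(.06,-.033):
            p=tcp_for_eye(T+d*u,kR); print(th,d,p,kin.inverse_kinematics(p,toolq(kR,s)))
for i in(1,2):
    w=np.load(f"w{i}.npz");P=w["P"]; a=np.radians(-9.8); ex=np.array([np.cos(a),np.sin(a)]); ey=np.array([-ex[1],ex[0]])
    o=np.array([.4388,.0535]); X=(P[...,:2]-o)@ex; Y=(P[...,:2]-o)@ey; m=(abs(Y)<.04)&(X>.13)&(X<.2)
    for a0 in np.arange(.13,.2,.003):
        k=m&(X>=a0)&(X<a0+.003); print(i,round(a0,3),k.sum(),np.percentile(P[...,2][k],[10,50,90])) if k.sum() else 0
E
```

```text
0.0726
1 grasp [-0.349  0.561  0.235  2.1   -0.258  0.508  1.269]
0 0.06 [ 0.32  -0.265  0.33 ] [ 0.32   0.     0.223  2.115 -0.     1.027 -1.286]
0 -0.033 [ 0.378 -0.281  0.259] [-0.493  0.472  1.303  2.126 -0.564  0.962 -0.702]
15 0.06 [ 0.305 -0.261  0.312] [ 2.161 -0.124 -1.384  2.21  -0.365  0.755 -0.822]
15 -0.033 [ 0.362 -0.276  0.241] [-0.562  0.31   1.343  2.306 -0.738  0.651 -0.522]
25 0.06 [ 0.297 -0.259  0.298] [ 1.898 -0.14  -1.081  2.329 -0.647  0.589 -0.538]
25 -0.033 [ 0.355 -0.274  0.226] [-0.547  0.268  1.349  2.421 -1.117  0.515 -0.125]
35 0.06 [ 0.292 -0.258  0.282] None
35 -0.033 [ 0.35  -0.273  0.211] None
40 0.06 [ 0.29  -0.257  0.274] None
40 -0.033 [ 0.348 -0.273  0.203] None
-1 grasp [-0.992  1.092  1.256  2.136 -1.292  1.072 -0.955]
0 0.06 [ 0.32  -0.265  0.33 ] [ 0.024 -0.018  0.521  2.129  0.011  1.028  1.852]
0 -0.033 [ 0.378 -0.281  0.259] [ 0.061  0.206  0.51   2.103 -0.132  0.862  1.961]
15 0.06 [ 0.305 -0.261  0.312] [ 0.036 -0.158  0.527  2.298  0.001  0.731  1.88 ]
15 -0.033 [ 0.362 -0.276  0.241] [ 0.06   0.11   0.54   2.285 -0.281  0.531  2.129]

[... 1002 characters left out ...]
08 0.009]
2 0.13 111 [0.007 0.008 0.009]
2 0.133 104 [0.008 0.008 0.009]
2 0.136 116 [0.007 0.008 0.009]
2 0.139 106 [0.007 0.008 0.009]
2 0.142 101 [0.007 0.008 0.009]
2 0.145 114 [0.008 0.008 0.009]
2 0.148 104 [0.007 0.008 0.009]
2 0.151 104 [0.007 0.008 0.009]
2 0.154 107 [0.007 0.008 0.009]
2 0.157 106 [0.007 0.009 0.009]
2 0.16 98 [0.007 0.008 0.009]
2 0.163 181 [0.008 0.009 0.029]
2 0.166 268 [0.008 0.029 0.032]
2 0.169 216 [0.007 0.031 0.033]
2 0.172 146 [0.007 0.008 0.031]
2 0.175 1 [0.007 0.007 0.007]
2 0.184 8 [0.008 0.009 0.009]
2 0.187 95 [0.007 0.008 0.009]
2 0.19 95 [0.007 0.008 0.009]
2 0.193 92 [0.007 0.008 0.009]
2 0.196 94 [0.007 0.008 0.009]
2 0.199 35 [0.007 0.008 0.009]
```

```bash
python3 - <<'E'
from h import *
np.set_printoptions(precision=4,suppress=True)
kR=keyR(KY,0); q=toolq(kR,1)
g=tcp_for_eye(np.r_[EYE,.0125],kR); g[2]=.0082+.0726+.001
env.grip(.045,40)
env.reach(g+[0,0,.10],q); print(env.get_state()["qpos"])
print(env.movel(g,.1,stop_force=6), env.get_state()["tcp_pos"]-g)
env.grip(0,40); s=env.get_state(); print(s["opening"],s["gripper_force"],s["force"])
env.movel(g+[0,0,.02],.06); env.movel(g+[0,0,.28],.25)
env.dwell(.2); s=env.get_state(); print(s["opening"],s["gripper_force"],s["time"],s["qpos"])
p=s["tcp_pos"];qq=s["orientation"]
c=calibration("wrist"); im,d=camera("wrist"); P=pts(c,d)
Rt=R.from_quat(np.r_[qq[1:],qq[0]]); L=Rt.inv().apply((P-p).reshape(-1,3)).reshape(P.shape)
m=(d>0)&(abs(L[...,2]-.066)<.014)&(L[...,0]>.025)&(L[...,0]<.1)&(abs(L[...,1])<.03)
print(m.sum(),np.median(L[m],0),L[m].min(0) if m.any() else 0,L[m].max(0) if m.any() else 0)
cnt,h=cv2.findContours(m.astype(np.uint8),cv2.RETR_CCOMP,cv2.CHAIN_APPROX_NONE)
for j,cc in enumerate(cnt):
    if h[0][j][3]>=0 and len(cc)>15: print("hole px",cc[:,0].mean(0),len(cc))
x,y=np.where(m)[1].mean(),np.where(m)[0].mean(); print(x,y)
t,_=camera("top"); cv2.imwrite("pics/lift.png",np.hstack([cv2.resize(im,(400,300)),cv2.resize(t,(400,300))]))
np.savez("lift",im=im,d=d,L=L)
E
```

```text
[-0.3578  0.3824  0.2425  2.0555 -0.136   0.7172  1.1611]
False [ 0.0004 -0.      0.0005]
0.010917640547886617 39.61564242839813 [-1.1517 -0.3159  5.4524]
0.010336234334771575 38.968191146850586 10.9 [-0.4136  0.1562  0.2854  1.8785 -0.0484  1.1158  1.0819]
4982 [0.0584 0.0006 0.0669] [ 0.025  -0.0211  0.0644] [0.083  0.0225 0.072 ]
hole px [253.8144 139.2455] 167
253.7201926936973 147.14973906061823
```

View pics/lift.png

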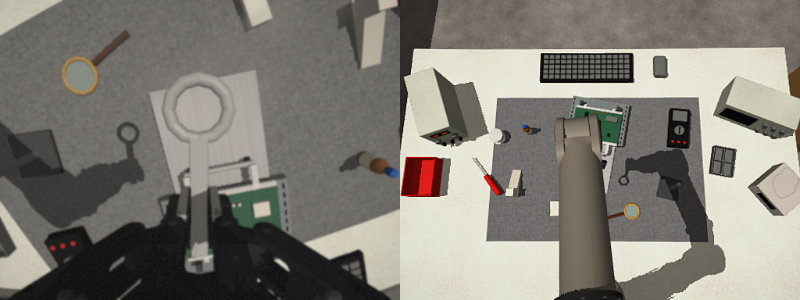

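The key is held level. The ring is at (198,107) in the wrist panel, and the eye sits 61 mm from the TCP axis and 70.5 mm down, as planned. Next I hang it.

```bash
python3 - <<'E'
from h import *
np.set_printoptions(precision=3,suppress=True)
s=env.get_state(); print(s["tcp_pos"])
k0=keyR(ST,0)
E0=T+.05*u+[0,0,.06]
env.reach(tcp_for_eye(E0,k0,dz=.0705),toolq(k0,1)); print(env.get_state()["qpos"],env.get_state()["time"])
for th in(20,15,10,0):
    k=keyR(ST,np.radians(th)); q=toolq(k,1)
    f=lambda d: tcp_for_eye(T+d*u,k,dz=.0705)
    j=[kin.inverse_kinematics(f(d),q) for d in(.05,.0,-.035)]; print(th,*j)
    if all(x is not None for x in j):
        try:
            env.reach(f(.05),q); print(env.get_state()["qpos"]); 
            print("stop",env.movel(f(.012),.1,stop_force=5)); break
        except env.PlanningError as e: print(e)
s=env.get_state(); print(s["tcp_pos"],s["time"],s["force"])
ims=[]
for n in("side","wrist"):
    im,d=camera(n); np.savez("pl_"+n,im=im,d=d,P=pts(calibration(n),d))
    ims.append(im[180:340,210:423] if n=="side" else im)
cv2.imwrite("pics/pre.png",np.hstack([cv2.resize(i,(400,300)) for i in ims]))
open("th","w").write(str(th))
E
```

```text
[0.515 0.021 0.361]
[-0.133 -0.084  0.643  2.048  0.055  1.161 -1.341] 13.075
20 [-0.144 -0.209  0.701  2.362  0.052  0.607 -1.299] [-0.197 -0.029  0.808  2.363 -0.215  0.48  -1.039] [-0.137  0.108  0.778  2.351 -0.494  0.429 -0.781]
[-0.145 -0.209  0.7    2.36   0.052  0.609 -1.299]
stop False
[ 0.331 -0.268  0.269] 14.2 [ 1.133  0.137 -0.725]
```

View pics/pre.png

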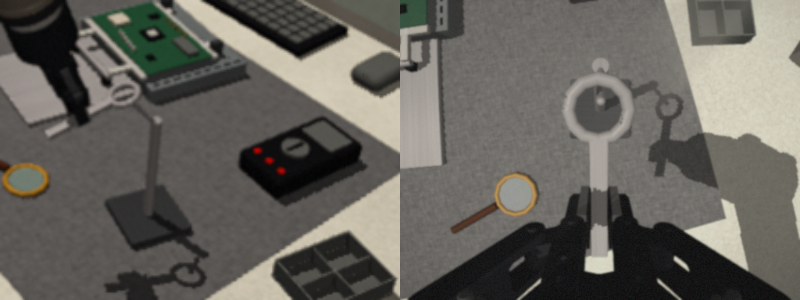

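The peg tip (598,100) is centred in the eye in the wrist panel. In the side panel the ring is right over the tip (123,95). Next: insert and release.

```bash
python3 - <<'E'
from h import *
np.set_printoptions(precision=3,suppress=True)
k=keyR(ST,np.radians(20)); q=toolq(k,1); f=lambda d: tcp_for_eye(T+d*u,k,dz=.0705)
print("stop",env.movel(f(-.036),.08,stop_force=5)); s=env.get_state(); print(s["tcp_pos"]-f(-.036),s["force"],s["time"])
env.grip(.03); env.dwell(.5)
z=R.from_quat(np.r_[q[1:],q[0]]).apply([0,0,-1.])
p=env.get_state()["tcp_pos"]
env.movel(p+.06*z,.15)
env.movel(env.get_state()["tcp_pos"]+np.array([0,0,.08]),.2)
im,d=camera("side"); P=pts(calibration("side"),d)
cv2.imwrite("pics/hung.png",cv2.resize(im[180:340,210:423],(533,400)))
near=(np.hypot(P[...,0]-.4551,P[...,1]+.3009)<.06)&(P[...,2]>.03)&(P[...,2]<.25); L=P[near]
for a in np.arange(.04,.23,.02): 
    x=L[(L[:,2]>=a)&(L[:,2]<a+.02)]; print(round(a,2),len(x),x.min(0)[:2] if len(x) else '',x.max(0)[:2] if len(x) else '')
print(env.get_state()["time"],env.get_state()["qpos"])
E
```

```text
stop False
[-0. -0.  0.] [-0.014  0.221 -0.414] 15.05
0.04 30 [ 0.447 -0.311] [ 0.457 -0.297]
0.06 73 [ 0.413 -0.322] [ 0.459 -0.3  ]
0.08 74 [ 0.418 -0.321] [ 0.459 -0.303]
0.1 75 [ 0.424 -0.318] [ 0.458 -0.302]
0.12 60 [ 0.43  -0.315] [ 0.458 -0.301]
0.14 85 [ 0.435 -0.324] [ 0.453 -0.284]
0.16 87 [ 0.441 -0.325] [ 0.455 -0.282]
0.18 32 [ 0.427 -0.314] [ 0.457 -0.291]
0.2 19 [ 0.413 -0.299] [ 0.426 -0.289]
0.22 0  
17.125 [-0.236 -0.259  0.709  2.213  0.129  0.791 -1.419]
```

View pics/hung.png

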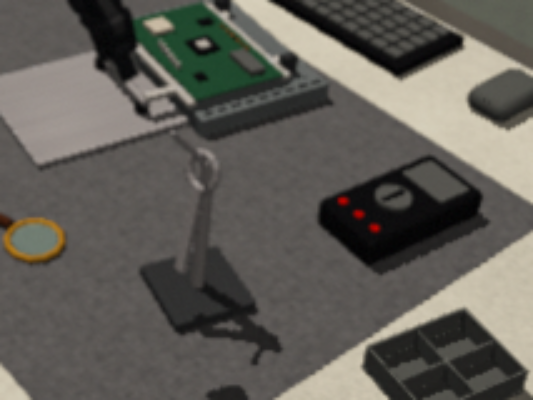

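The key hangs by its ring at (203,170), with the shaft down alongside the column (tilt about 0.28 rad, eye z≈0.165). Next: grasp the wedge.

```bash
cat >> h.py <<'E'
FA=np.radians(-9.6); EX=np.array([np.cos(FA),np.sin(FA),0]); B=np.array([.6068,.0245,0])
WA=np.radians(-4.3); WO=np.array([.4339,.3494,0])
E
python3 - <<'E'
from h import *
np.set_printoptions(precision=4,suppress=True)
kR=keyR(WA,0); env.grip(.05)
s=env.get_state()
env.movel(s["tcp_pos"]+np.array([0,0.06,.06]),.2)
best=min((1,-1),key=lambda s_:np.abs((lambda j:np.inf if j is None else j-env.get_state()["qpos"])(kin.inverse_kinematics(WO+[0,0,.25],toolq(kR,s_)))).max())
q=toolq(kR,best); print(best)
env.reach(WO+[0,0,.25],q); print(env.get_state()["qpos"])
print(env.movel(WO+[0,0,.0930],.15,stop_force=6))
env.grip(0,60); s=env.get_state(); print(s["opening"],s["gripper_force"])
env.movel(WO+[0,0,.12],.05); env.movel(WO+[0,0,.24],.2)
st=B-.131*EX; kF=keyR(FA,0); q2=toolq(kF,best)
env.reach(st+[0,0,.2],q2); env.movel(st+[0,0,.13],.15); env.dwell(.3)
s=env.get_state(); print(s["opening"],s["time"],s["tcp_pos"],s["force"],s["qpos"])
im,d=camera("wrist"); c=calibration("wrist"); P=pts(c,d); np.savez("wg",im=im,d=d,P=P); sd,_=camera("side")
cv2.imwrite("pics/wg.png",np.hstack([cv2.resize(im,(400,300)),cv2.resize(sd[120:280,150:363],(400,300))]))
X=(P-B)@EX; Y=(P-B)@np.array([-EX[1],EX[0],0]); Z=P[...,2]
m=(Z>.032)&(Z<.062)&(abs(Y)<.03)&(X<-.02)&(X>-.12); print("ramp",m.sum(),X[m].min(),X[m].max(),Y[m].min(),Y[m].max(),Z[m].min(),Z[m].max())
A=np.c_[X[m],Y[m],np.ones(m.sum())]; print(np.linalg.lstsq(A,Z[m],rcond=None)[0])
m=(Z>.027)&(Z<.036)&(abs(Y)<.045)&(abs(X)<.02); print("bar",m.sum(),np.percentile(X[m],[1,50,99]) if m.any() else 0)
open("best","w").write(str(best))
E
```

```text
1
[-0.1967  0.4456 -0.7547  1.8554  0.364   0.983  -2.7559]
False
0.029541066477688477 59.758391976356506
0.029592341080240208 25.225 [0.4781 0.0463 0.1307] [ 0.1614 -0.0074 -1.8412] [ 0.2553  0.4815 -0.5842  2.1193  0.4328  0.656  -2.364 ]
ramp 10643 -0.10678522039220328 -0.03210682737974765 -0.01801203926355081 0.018425889150769422 0.03961910768980955 0.06199874702294731
[-0.299   0.0027  0.032 ]
bar 738 [-0.005  -0.0041 -0.0031]
```

View pics/wg.png

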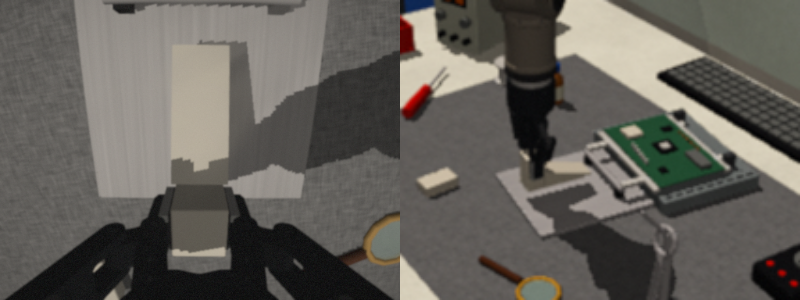

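The wedge is held square and level: slope 0.299, nose at fixture x -32 mm as expected, and the bar front at -5 mm confirms the bar axis. Next: lower, push and measure.

```bash
python3 - <<'E'
from h import *
np.set_printoptions(precision=4,suppress=True)
st=B-.131*EX
print("touch",env.movel(st+[0,0,.0975],.03,stop_force=3)); s=env.get_state(); print(s["tcp_pos"],s["force"],s["opening"])
z=s["tcp_pos"][2]
def go(n,v,sf):
    p=B+(n-.099)*EX; p[2]=z; r=env.movel(p,v,stop_force=sf); s=env.get_state(); print(n,r,(s["tcp_pos"]-B)@EX+.099,s["force"],s["tcp_pos"][2],s["time"])
go(.024,.05,15); go(.046,.03,20); env.dwell(.5)
s=env.get_state(); print(s["force"],s["gripper_force"],s["time"])
ims=[]
a=np.array([-EX[1],EX[0],0])
for n in("top","side"):
    im,d=camera(n); P=pts(calibration(n),d); P0=np.load(n+".npz")["P"]
    X=(P0-B)@EX; Y=(P0-B)@a; hs=cv2.cvtColor(im,cv2.COLOR_BGR2HSV)
    for x0 in(.05,.09,.13):
        m=(abs(X-x0)<.012)&(abs(Y)<.055)&(P0[...,2]>.035)&(P[...,2]<.08)&(P[...,2]>.03); print(n,x0,m.sum(),"rise mm",1e3*np.median((P-P0)[...,2][m]) if m.any() else 0)
    ims.append(im)
cv2.imwrite("pics/fin.png",cv2.resize(ims[1][120:280,150:363],(640,480)))
E
```

```text
touch True
[0.4775 0.0462 0.1019] [-1.1636 -0.6207  6.1253] 0.029638996101980602
0.024 False 0.024228395433125285 [-0.9001  0.9311  3.3952] 0.10195791464187912 27.475
0.046 True 0.03398688271001955 [-0.8111 -0.592   4.5831] 0.10206688162783098 27.9583
[ 3.4914 -0.9098  3.3414] 59.62644875049591 28.4583
top 0.05 87 rise mm 0.16285946269029017
top 0.09 204 rise mm 0.7043091439622867
top 0.13 219 rise mm 0.022373091325716965
side 0.05 150 rise mm -0.08123653342276965
side 0.09 140 rise mm 0.5076156833249621
side 0.13 126 rise mm 0.15657332129994164
```

View pics/fin.png

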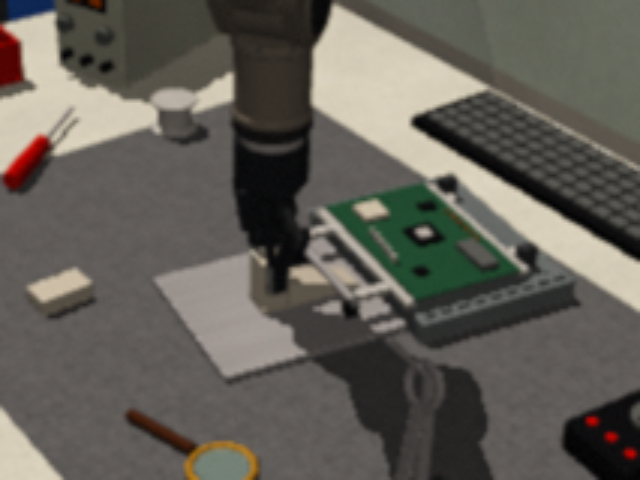

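The push stopped early on the contact impulse, with the nose 34 mm past the bar and the wedge still flat and centred under it (300,275). I continue more slowly.

```bash
python3 - <<'E'
from h import *
np.set_printoptions(precision=4,suppress=True)
z=env.get_state()["tcp_pos"][2]; a=np.array([-EX[1],EX[0],0])
for n in(.038,.042,.0465):
    p=B+(n-.099)*EX; p[2]=z; r=env.movel(p,.012,stop_force=40); s=env.get_state(); print(n,r,(s["tcp_pos"]-B)@EX+.099,s["force"],s["tcp_pos"][2],s["time"])
env.dwell(.5); s=env.get_state(); print(s["force"],s["gripper_force"],s["time"])
for n in("top","side"):
    im,d=camera(n); P=pts(calibration(n),d); P0=np.load(n+".npz")["P"]
    X=(P0-B)@EX; Y=(P0-B)@a
    for x0 in(.04,.06,.09,.13):
        m=(abs(X-x0)<.012)&(abs(Y)<.06)&(P0[...,2]>.035)&(P[...,2]<.08)&(P[...,2]>.03); print(n,x0,m.sum(),"rise mm",1e3*np.median((P-P0)[...,2][m]) if m.any() else 0)
c=calibration("wrist"); im,d=camera("wrist"); P=pts(c,d); X=(P-B)@EX; Y=(P-B)@a; Z=P[...,2]
m=(abs(Y)<.014)&(X>-.035)&(X<-.01)&(Z>.01)&(Z<.05); A=np.c_[X[m],Y[m],np.ones(m.sum())]; print("ramp",m.sum(),np.linalg.lstsq(A,Z[m],rcond=None)[0])
m=(abs(X)<.009)&(abs(Y)<.05)&(Z>.02)&(Z<.06); print("bar top z",m.sum(),np.percentile(Z[m],[50,90,97]) if m.any() else 0)
cv2.imwrite("pics/fin2.png",cv2.resize(im,(640,480)))
E
```

```text
0.038 False 0.03450175640229024 [-10.0619  -0.3651  16.1278] 0.10188139727353387 29.125
0.042 False 0.03669008039704687 [-15.519    0.8425  23.3484] 0.10183139650011448 29.6083
0.0465 False 0.04126595334850607 [-14.6793   1.5335  22.4512] 0.10184036908206172 30.1333
[-14.8283   0.5111  21.1505] 61.752158403396606 30.6333
top 0.04 39 rise mm 0.1817261489228325
top 0.06 96 rise mm 1.1673255264535651
top 0.09 171 rise mm 1.2716471686910618
top 0.13 240 rise mm 0.7226721399647349
side 0.04 104 rise mm 1.4180059750793228
side 0.06 169 rise mm 1.831437308534828
side 0.09 147 rise mm 1.535834191690448
side 0.13 140 rise mm 1.0155142317677806
ramp 3091 [-0.3027 -0.0025  0.0249]
bar top z 6060 [0.0337 0.0353 0.0358]
```

View pics/fin2.png

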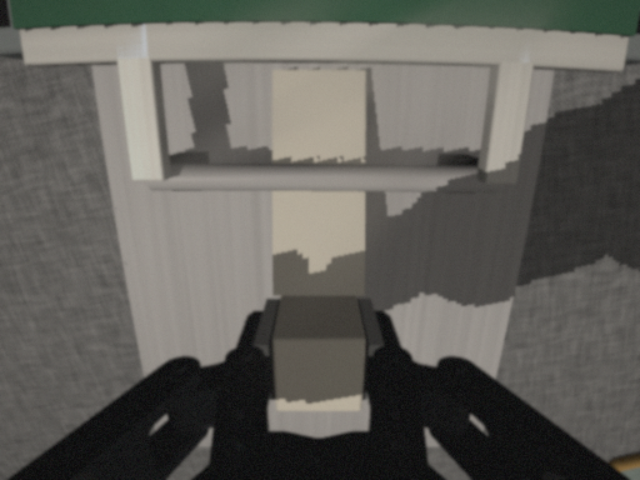

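The wedge is centred under the bar (320,180), clear of both frame arms, and the carrier has lifted about 2.4 mm. The arm lags under an oversized downward press of about 22 N, so I ease the press slightly and advance to about 4.5 mm.

```bash
python3 - <<'E'
from h import *
np.set_printoptions(precision=4,suppress=True)
a=np.array([-EX[1],EX[0],0])
def look():
    c=calibration("wrist"); im,d=camera("wrist"); P=pts(c,d); X=(P-B)@EX; Y=(P-B)@a; Z=P[...,2]
    m=(abs(X)<.009)&(abs(Y)<.05)&(Z>.02)&(Z<.06)
    r=(abs(Y)<.014)&(X>-.035)&(X<-.01)&(Z>.01)&(Z<.05); co=np.linalg.lstsq(np.c_[X[r],Y[r],np.ones(r.sum())],Z[r],rcond=None)[0]
    s=env.get_state(); L=np.percentile(Z[m],97)-.0334; print("bar rise %.4f"%L,"ramp",co,"nose %.4f"%((s["tcp_pos"]-B)@EX+.099),s["force"],s["tcp_pos"][2],s["time"]); return L
def mv(n,z): p=B+(n-.099)*EX; p[2]=z; env.movel(p,.012,stop_force=40); env.dwell(.3)
mv(.0465,.1023); L=look()
n=.0465
while L<.0042 and n<.058: n+=.0025; mv(n,.1023); L=look()
env.dwell(.5); look(); print(env.get_state()["gripper_force"])
E
```

```text
bar rise 0.0024 ramp [-0.3009 -0.0041  0.025 ] nose 0.0414 [-14.0109   2.0461  18.6893] 0.10184996447882323 31.3833
bar rise 0.0032 ramp [-0.3026 -0.0005  0.0258] nose 0.0440 [-12.6097   1.4821  17.158 ] 0.10184382824578814 32.0917
bar rise 0.0039 ramp [-0.2982 -0.0029  0.0267] nose 0.0466 [-13.0577   2.4918  17.6603] 0.10184192863919644 32.8
bar rise 0.0042 ramp [-0.301  -0.0027  0.0269] nose 0.0477 [-18.3745   2.3314  21.803 ] 0.10184972746329508 33.5083
bar rise 0.0042 ramp [-0.2996 -0.0044  0.0269] nose 0.0477 [-18.775    2.4212  22.409 ] 0.10184642858681975 34.0583
61.85623526573181
```

The bar is up 4.2 mm and steady, and the wedge is level. I check the key numerically, then hand in.

```bash
python3 - <<'E'
from h import *
np.set_printoptions(precision=3,suppress=True)
im,d=camera("side"); P=pts(calibration("side"),d)
L=P[(np.hypot(P[...,0]-.4551,P[...,1]+.3009)<.06)&(P[...,2]>.04)&(P[...,2]<.25)]
for lo in(.06,.1,.14,.16): x=L[(L[:,2]>=lo)&(L[:,2]<lo+.02)]; print(lo,len(x),x.min(0),x.max(0))
print(job.job_done(), env.get_state()["time"])
E
```

```text
0.06 77 [ 0.414 -0.321  0.06 ] [ 0.459 -0.297  0.08 ]
0.1 70 [ 0.425 -0.318  0.1  ] [ 0.458 -0.303  0.12 ]
0.14 87 [ 0.437 -0.323  0.141] [ 0.453 -0.285  0.16 ]
0.16 85 [ 0.441 -0.324  0.16 ] [ 0.456 -0.282  0.18 ]
the job is handed in; nothing more can be done
the job is handed in; nothing more can be done
```

I handed the job in at about 34 s with the ring key hanging still on the peg and the gripped wedge flat under the middle of the bar, lifting the carrier about 4.2 mm; the verdict was not shown.

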